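# Push a meal tub into the scanning corner and start the scan

## Task

Push the meal tub with the orange lid along the counter, without gripping or lifting it, into the corner of the low steel guide, so that one long side is flush against the long rail and one short side flush against the short rail. Then press the green button on the grey control box fully down, to start the scan, and let it come up again. The tub must stay in the corner, and everything else on the counter is to be left where it stands.

Things in the scene. Friction and masses are not known exactly. Their poses are not given: they have to be found in the camera images.
- tub: Meal tub to be pushed: straight-sided upright box, 90 mm along its x, 120 mm along its y, 50 mm high, clear plastic with reddish food and a flat orange lid; 0.3 to 0.5 kg, loose, slides on the counter. Origin: centre of its underside, z up. Starts turned up to 0.45 rad from the guide.
- guide: Fixed steel corner guide, rails 14 mm thick, 30 mm high, round a dark window flush with the counter. Origin: inner corner at counter height, z up. Long rail: inner face in the plane x = 0, from y = 0 to -280 mm. Short rail: inner face in the plane y = 0, from x = 0 to -120 mm. In the corner the tub's centre is at x = -45, y = -60 mm, axes parallel. The tub starts on its -x side, farther to -y.
- start_top (a point): Centre of the top face of the green push button, 36 mm across, on the grey control box (100 x 90 mm, 40 mm high, fixed, the button's axis vertical). The box stands either left or right of the guide.
- start (a joint): Travel of the green button: 0 up, 0.006 m fully down; a spring brings it up again; about 5 N hold it fully down.
- tub2: Bystander: a tub of the same size with a blue lid, loose. It stands on the other side from the control box. Origin: centre of its underside.
- mug: Bystander: white mug, 80 mm across and 85 mm high, with a handle. Origin: centre of its underside.
- jar: Bystander: amber jar with a steel lid, 60 mm across, 90 mm high. Origin: centre of its underside.
- shaker: Bystander: steel shaker, 48 mm across, 100 mm high. Origin: centre of its underside.
- ramekin: Bystander: small white cup without handle, 68 mm across, 40 mm high. Origin: centre of its underside.
There are look-alikes about, which are no part of the job. Leave any pink or yellow look-alike of the part that bears start_top alone.

How it is judged:
By the outcome, as a careful person would: the job done as asked, in the order asked, and still so for the second after the job is handed in, with the robot touching nothing.
It also fails if it takes over 58 s, if anything falls off the work surface, if the arm or the gripper's body presses on something with over 40 N, if the wrist force passes 120 N, or if a joint passes its speed limit or range.

## Robot

A 6-joint arm with a two-finger parallel gripper is mounted at the origin on the work surface. World frame = base frame: x ahead of the robot, y to its left, z up, the work surface at z = 0. Lengths are in m, angles in rad, forces in N, time in s.
With the tool pointing down it reaches from about 0.375 to 0.975 m from the base axis. Payload 3.8 kg.
Tool frame: the origin (TCP) lies at the very end of the fingers, on their centre line; the grasp point (between the pads) lies 19 mm behind it; z points along the fingers, y is the direction in which the jaws open and shut (so a half turn about z gives the same grasp; the last joint's range is limited). The gripper opens to 85 mm and grips with 20 to 120 N. Pads are 22 mm wide; open, the fingers measure 114 mm over their backs; the gripper's body (76 mm by 85 mm) begins 54 mm behind the grasp point. The pads swing forward as they close: fully open they stand 13 mm farther back than shut.
Start: joints at [1.31, 0.264, 1.604, -0, 1.274, -0.037], TCP at [0.15, 0.658, 0.198] pointing down, gripper open.
Joint ranges: [-2.63, 2.63], [-0.94, 2.18], [0.31, 2.57], [-1.31, 4.45], [0, 2.66], [-2.55, 2.55]. Speed limits (rad/s): [2.57, 2.57, 3.14, 3.14, 3.14, 3.14].

## Interface

Orientations are given as a rotation vector (axis times angle).
In Python, from workcell import bot, viewer gives the robot as it stands.
- The arm moves only by the tool jog_arm, never from a script. Its argument "motion" is a list of rows, each an object of numbers: "dx", "dy", "dz": the shift along the world's x, y, z in cm; "turn": the turn about the world's z in rad. A call has 1 to 12 rows; each row shifts and turns the commanded pose from where the row before left it; what a row does not reach is not made up. A row lasts 1/12 s, in which the tool goes at most 41.7 mm and 7.16 degrees, less where a joint would pass 70% of its speed; a pose out of reach is approached as far as the arm can. A call is refused whole if a number of a shift passes 4.17 or a number of a turn 0.125, either way. A call with a gripper value outside its range is refused whole. "fingers" is the finger opening in cm, from 0 to 8.54, set as the call begins (left out, the last holds). The fingers move at their own pace and stop on an object; "grip_force" is the grip in N (left out, the last holds). Time passes only in rows, so rows that do not move let the fingers close. It gives the time, the measured TCP pose, the force and the opening at its end, in the units of the state.
- bot.read_state(): the state, without advancing time (a new reading comes with each control period).
- viewer.read_camera(name): name is "scene" or "side" or "wrist"; returns (picture, depth): 384x512x3 uint8, red, green, blue; 384x512 float32, m along the optical axis (not along the pixel's ray), 0 where there is no reading.
- viewer.camera_info(name): a dict with "vertical_fov" (degrees; the focal length in pixels is half the picture's height over the tangent of half this angle, whatever the lens; pixels are square), "cx", "cy" (the principal point, pixels), "R" (3x3) and "t" (3): a world point X has camera coordinates R X + t. Camera axes: x right, y down, z forward; pixel columns grow to the right and rows downward; lengths in m; the calibration is good to about 2 mm. A picture is of the moment at which its call begins: read the wrist's pose just before it. camera_info takes no time and is no camera call; for the wrist camera it gives the pose at the moment of the call.
- bot.finish_job(): hands the job in, once; it reports no verdict.
The state is a dict: "time": time; "q": joint angles; "joint_vel": joint speeds; "joint_torque": joint torques, N m; "tool_pos": TCP position; "tcp_rot": TCP orientation; "wrist_force": force on the tool from outside, world axes, zero at the start; "torque": the same for the moment, N m; "width": opening from 0.0 (shut) to 1.0 (fully open).
Only numpy, scipy, OpenCV 4.12 (cv2) and the standard library are available. Lean on these libraries where they do the work, as an engineer would, in place of code of your own. Each camera call takes 0.05 s, during which the arm holds its last target. There are 200 camera calls.

## Working session

There is one attempt and no reset: what is moved stays moved. The work goes in short steps, Python scripts to look and compute and a tool call to move; the robot and the scene stay as the last step left them, time stands still between calls to the robot, and variables do not carry over. Pictures are saved under pics/ and viewed, about 8 in all and at most 12, crops included, and the job is handed in when it is done.

Besides the shell and the picture viewer there is one more tool, called as name([rows], argument=value, ...), one row to a line, values as JSON. jog_arm: Moves the arm, as the interface text tells. Its arguments: {"type":"object","properties":{"motion":{"type":"array"},"fingers":{"type":"number"},"grip_force":{"type":"number"}},"required":["motion"]}

```bash
mkdir -p pics; cat > h.py <<'E'
import numpy as np, cv2
from workcell import bot, viewer
def grab(name):
    i=viewer.camera_info(name); p,d=viewer.read_camera(name); return i,p,d
def K(i,h=384):
    return h/2/np.tan(np.radians(i["vertical_fov"])/2)
def px(i,d):
    f=K(i); v,u=np.mgrid[:384,:512]
    c=np.stack([(u-i["cx"])/f*d,(v-i["cy"])/f*d,d],-1)
    return (c-np.array(i["t"]))@np.array(i["R"])
def proj(i,X):
    c=np.array(i["R"])@np.array(X)+np.array(i["t"]); f=K(i); return c[0]/c[2]*f+i["cx"],c[1]/c[2]*f+i["cy"]
def save(n,p,s=1.5): cv2.imwrite(n,cv2.resize(p[:,:,::-1],None,fx=s,fy=s,interpolation=cv2.INTER_CUBIC))
E
python3 - <<'E'
from h import *
print(bot.read_state())
for n in("scene","side"):
    i,p,d=grab(n); print(n,i); save(f"pics/{n}0.png",p,1.56); np.savez(f"{n}0.npz",p=p,d=d)
E
```

```text
{'time': 0.0, 'q': array([ 1.31011167e+00,  2.64801065e-01,  1.60539184e+00, -2.49099236e-05,
        1.27370099e+00, -3.69155026e-02]), 'joint_vel': array([ 0.0011003 , -0.00074268,  0.00193023, -0.00131051, -0.00011943,
        0.00137324]), 'joint_torque': array([-3.34510187e-04, -5.15104294e+01, -3.67302489e+01,  1.60737563e-04,
        1.29548932e-02,  6.53763550e-07]), 'tool_pos': array([0.14959681, 0.65737572, 0.1970202 ]), 'tcp_rot': array([-0.35071577, -3.12163331,  0.00358002]), 'wrist_force': array([ 0.31467909, -0.0421807 ,  0.19469688]), 'torque': array([-0.00688122, -0.02959357, -0.01524028]), 'width': 0.9986315900092716}
scene {'vertical_fov': 55.337074740915945, 'cx': 252.44198687707015, 'cy': 194.13176484687042, 'R': array([[-0.48811845,  0.87276026,  0.00546793],
       [ 0.75553976,  0.42567894, -0.49795292],
       [-0.43692111, -0.23892877, -0.86718682]]), 't': array([ 0.2646137 , -0.38498369,  1.49895903])}
side {'vertical_fov': 42.372592197435964, 'cx': 260.24737765158176, 'cy': 191.15597908676094, 'R': array([[ 0.83247168, -0.55405437,  0.00382882],
       [-0.27871913, -0.42473039, -0.86134763],
       [ 0.47885963,  0.71598035, -0.50800157]]), 't': array([-0.44482526,  0.22073006,  1.37652521])}
```

View pics/scene0.png

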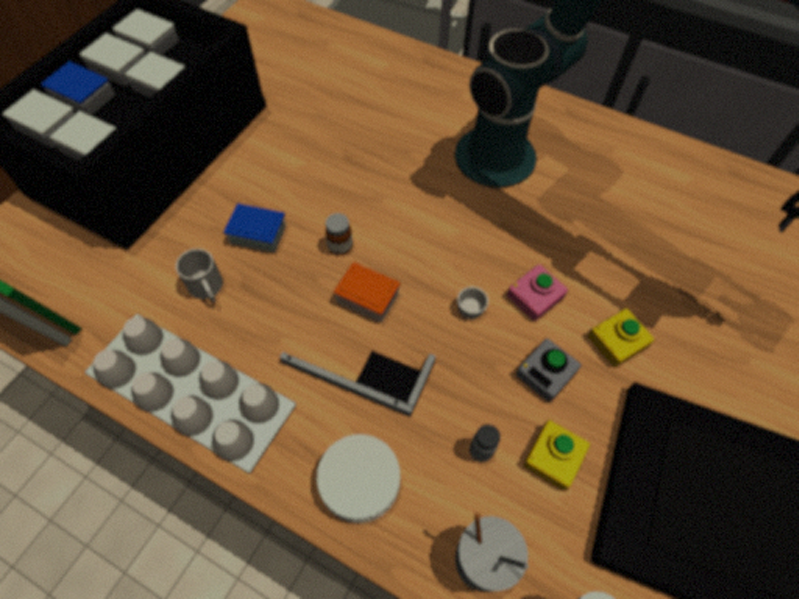

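View pics/side0.png

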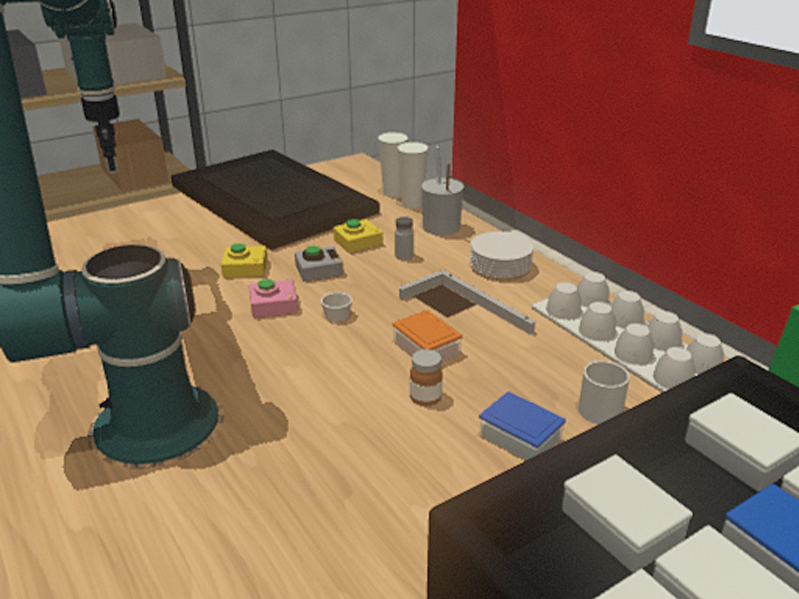

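The scene view (799x599, scale 1.56) shows the orange tub at (367,290) and the guide corner near (408,408). The long rail runs to (285,358) and the short rail to (432,358). Four boxes carry green buttons: pink (540,290), yellow (622,335), yellow (558,455) and grey (550,368). Only the grey one fits the description. Next I measure these.

```bash
python3 - <<'E'
from h import *
def at(n,u,v,r=2):
    X=W[n]; u=int(u/1.56);v=int(v/1.56); return np.median(X[v-r:v+r+1,u-r:u+r+1].reshape(-1,3),0).round(3)
W={};P={}
for n in("scene","side"):
    z=np.load(n+"0.npz"); i=viewer.camera_info(n); W[n]=px(i,z["d"]);P[n]=z["p"]
    hsv=cv2.cvtColor(P[n],cv2.COLOR_RGB2HSV)
    H,S,V=[hsv[...,k].astype(int) for k in range(3)]
    X=W[n]
    m=(H<14)&(S>180)&(V>130)&(abs(X[...,2]-.05)<.012)&(X[...,0]>0.2)&(X[...,0]<1.1)
    c,l,st,cc=cv2.connectedComponentsWithStats(m.astype(np.uint8)); k=1+np.argmax(st[1:,4]); q=X[l==k]
    print(n,"lid",len(q),q.mean(0).round(4),cv2.minAreaRect(q[:,:2].astype(np.float32)*1000))
    g=(H>50)&(H<80)&(S>120)&(X[...,2]>.02)&(X[...,2]<.08)
    c,l,st,cc=cv2.connectedComponentsWithStats(g.astype(np.uint8))
    for k in range(1,c):
        if st[k,4]>15: print(" green",cc[k]*1.56,st[k,4],np.median(X[l==k],0).round(4))
    b=(H>105)&(H<125)&(S>150)&(abs(X[...,2]-.05)<.02)
    q=X[b]; print(" blue",len(q),np.median(q,0).round(3))
s="scene"
for nm,u,v in [("corner",408,404),("longend",287,358),("longmid",345,382),("shortend",432,360),("mug",198,262),("jar",338,222),("shaker",486,434),("ram",472,300),("box",548,392),("plate",358,470)]: print(nm,at(s,u,v))
# rails: height 20-40mm region
X=W[s]; v,u=np.mgrid[:384,:512]
m=(abs(X[...,2]-.030)<.007)&(u>175)&(u<285)&(v>222)&(v<268)
q=X[m]; print(len(q)); np.save("rail.npy",q)
img=np.zeros((384,512,3),np.uint8); 
cv2.imwrite("pics/crop1.png",np.hstack([cv2.resize(P[s][215:275,170:290,::-1],None,fx=3.3,fy=5,interpolation=2),cv2.resize(np.where(m[...,None],P[s],0)[215:275,170:290,::-1],None,fx=3.3,fy=5,interpolation=0)]))
E
```

```text
scene lid 765 [ 0.5371 -0.0711  0.0509] ((536.1389770507812, -71.63553619384766), (88.75399017333984, 119.53014373779297), 1.3721765279769897)
 green [543.84827586 280.12758621] 58 [0.3385 0.2584 0.0612]
 green [ 65.85 324.21] 52 [ 0.9225 -0.5692  0.0498]
 green [630.09142857 326.51047619] 63 [0.3584 0.4563 0.0617]
 green [555.34731707 358.67317073] 123 [0.5014 0.3477 0.0607]
 green [563.26516854 443.54831461] 89 [0.6571 0.4229 0.0622]
 blue 780 [ 0.519 -0.384  0.05 ]
side lid 478 [ 0.5307 -0.0795  0.0502] ((532.9312133789062, -75.46692657470703), (90.2291488647461, 118.5451889038086), 2.019357204437256)
 green [236.6208 246.48  ] 25 [0.3521 0.4573 0.06  ]
 green [312.27857143 249.09857143] 28 [0.4977 0.3434 0.0611]
 green [264.84545455 282.71454545] 22 [0.3343 0.2586 0.0607]
 blue 23 [ 0.557 -0.4    0.049]
corner [0.714 0.128 0.028]
longend [ 0.755 -0.137  0.029]
longmid [ 0.738 -0.005  0.029]
shortend [0.61  0.125 0.03 ]
mug [ 0.662 -0.438  0.046]
jar [ 0.442 -0.203  0.09 ]
shaker [0.724 0.289 0.099]
ram [0.427 0.134 0.006]
box [0.564 0.362 0.038]
plate [0.883 0.115 0.059]
609
```

View pics/crop1.png

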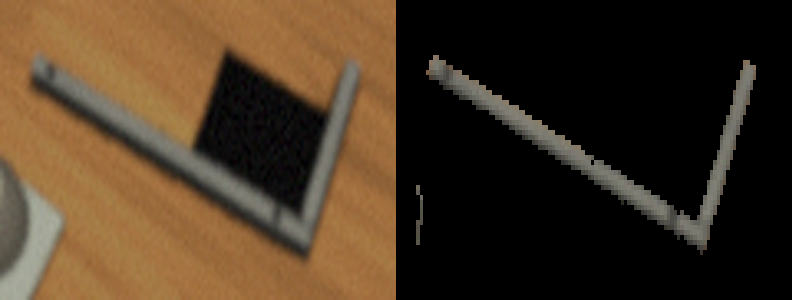

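```bash
cat >> h.py <<'E'
from scipy.optimize import least_squares
def fitguide(q,x0):
    q=q[:,:2]
    def sd(p,c,h): # signed distance to box
        a=abs(p-c)-h; return np.linalg.norm(np.maximum(a,0),axis=1)+np.minimum(a.max(1),0)
    def r(v):
        c,s=np.cos(v[2]),np.sin(v[2]); g=(q-v[:2])@np.array([[c,-s],[s,c]])
        # distances to centre line of each rail
        L=sd(g,np.array([.007,-.133]),np.array([1e-6,.147])); S=sd(g,np.array([-.053,.007]),np.array([.067,1e-6]))
        return np.minimum(L,S)
    return least_squares(r,x0,loss="soft_l1",f_scale=.004)
E
python3 - <<'E'
from h import *
z=np.load("side0.npz");X=px(viewer.camera_info("side"),z["d"])
for n,q in(("scene",np.load("rail.npy")),("side",X.reshape(-1,3))):
    q=q[(abs(q[:,2]-.029)<.005)&(abs(q[:,0]-.68)<.11)&(q[:,1]<.18)&(q[:,1]>-.18)]
    if n=="side": # keep near first fit
        c,s=np.cos(f.x[2]),np.sin(f.x[2]); g=(q[:,:2]-f.x[:2])@np.array([[c,-s],[s,c]])
        q=q[((abs(g[:,0]-.007)<.015)&(g[:,1]<.02))|((abs(g[:,1]-.007)<.015)&(g[:,0]<.02))]
    f=fitguide(q,[.705,.125,.153]); print(n,len(q),f.x.round(4),np.sqrt(np.mean(f.fun**2)))
    c,s=np.cos(f.x[2]),np.sin(f.x[2]); Rg=np.array([[c,-s],[s,c]])
    for nm,p in (("tub scene",[.5361,-.0716]),("tub side",[.5329,-.0755]),("jar",[.442,-.203]),("ram",[.427,.134])): print(nm,((np.array(p)-f.x[:2])@Rg).round(4))
    print("goal",f.x[:2]+Rg@[-.045,-.06],"start1",f.x[:2]+Rg@[-.198-.045-.011-.03,-.168])
E
```

```text
scene 571 [0.7213 0.1279 0.0962] 0.004225886770426173
tub scene [-0.2035 -0.1808]
tub side [-0.2071 -0.1844]
jar [-0.3098 -0.3026]
ram [-0.2924  0.0343]
goal [0.68227241 0.0639021 ] start1 [ 0.45475638 -0.0665642 ]
side 327 [0.7169 0.1231 0.0952] 0.005011729754832399
tub scene [-0.1985 -0.1766]
tub side [-0.2021 -0.1802]
jar [-0.3047 -0.2985]
ram [-0.2876  0.0384]
goal [0.67783518 0.05905619] start1 [ 0.45017855 -0.07116462]
```

```bash
python3 - <<'E'
from h import *
z=np.load("side0.npz");X=px(viewer.camera_info("side"),z["d"])
for n,q in(("scene",np.load("rail.npy")),("side",X.reshape(-1,3))):
    q=q[(abs(q[:,2]-.029)<.005)&(q[:,0]>.6)&(q[:,0]<.79)&(q[:,1]<.17)&(q[:,1]>-.18)]
    for a in np.arange(-.15,.15,.025):
        k=q[(abs(q[:,1]-a-.0125)<.0125)&(q[:,0]>.69)]
        if len(k)>3: print(n,"y %.3f x: %s n=%d"%(a+.0125,np.percentile(k[:,0],[3,50,97]).round(4),len(k)))
    for a in np.arange(.59,.72,.025):
        k=q[(abs(q[:,0]-a-.0125)<.0125)&(q[:,1]>.09)]
        if len(k)>3: print(n,"x %.3f y: %s n=%d"%(a+.0125,np.percentile(k[:,1],[3,50,97]).round(4),len(k)))
E
```

```text
scene y -0.137 x: [0.7472 0.7547 0.7604] n=32
scene y -0.113 x: [0.7443 0.7517 0.7584] n=35
scene y -0.088 x: [0.7419 0.7491 0.7557] n=32
scene y -0.063 x: [0.7389 0.7471 0.7529] n=37
scene y -0.038 x: [0.7371 0.7447 0.7506] n=36
scene y -0.013 x: [0.7348 0.7415 0.748 ] n=34
scene y 0.012 x: [0.7321 0.7402 0.746 ] n=32
scene y 0.037 x: [0.7292 0.7369 0.7442] n=38
scene y 0.062 x: [0.7269 0.7344 0.7413] n=37
scene y 0.087 x: [0.7248 0.7322 0.7397] n=38
scene y 0.112 x: [0.7231 0.7294 0.7367] n=35
scene y 0.137 x: [0.6911 0.7154 0.7335] n=69
scene x 0.602 y: [0.1184 0.1247 0.1298] n=17
scene x 0.627 y: [0.1183 0.126  0.1327] n=33
scene x 0.652 y: [0.1218 0.1279 0.1346] n=30
scene x 0.677 y: [0.1246 0.1311 0.1379] n=35
scene x 0.703 y: [0.1268 0.1328 0.1399] n=34
scene x 0.728 y: [0.0935 0.1201 0.141 ] n=84
side y -0.137 x: [0.7414 0.7492 0.7596] n=25
side y -0.113 x: [0.7398 0.7456 0.7577] n=22
side y -0.088 x: [0.737  0.7456 0.7515] n=21
side y -0.063 x: [0.7337 0.7408 0.7506] n=23
side y -0.038 x: [0.7324 0.738  0.7476] n=19
side y -0.013 x: [0.7308 0.7349 0.7454] n=20
side y 0.012 x: [0.7267 0.7346 0.7452] n=22
side y 0.037 x: [0.7254 0.7334 0.7417] n=21
side y 0.062 x: [0.7235 0.7294 0.7381] n=16
side y 0.087 x: [0.7196 0.7259 0.7352] n=21
side y 0.112 x: [0.6985 0.7228 0.7304] n=17
side y 0.137 x: [0.693  0.7108 0.7324] n=26
side x 0.602 y: [0.1135 0.1179 0.1277] n=13
side x 0.627 y: [0.1155 0.1232 0.1322] n=17
side x 0.652 y: [0.1166 0.1231 0.1329] n=21
side x 0.677 y: [0.1204 0.1271 0.1354] n=17
side x 0.703 y: [0.1206 0.1279 0.1353] n=19
side x 0.728 y: [0.092  0.1124 0.1378] n=34
```

jog_arm([
  {"dx":2,"dy":-3.07,"turn":0.0133},
  {"dx":2,"dy":-3.07,"turn":0.0133},
  {"dx":2,"dy":-3.07,"turn":0.0133},
  {"dx":2,"dy":-3.07,"turn":0.0133},
  {"dx":2,"dy":-3.07,"turn":0.0133},
  {"dx":2,"dy":-3.07,"turn":0.0133},
  {"dx":2,"dy":-3.07,"turn":0.0133},
  {"dx":2,"dy":-3.07,"turn":0.0133},
  {"dx":2,"dy":-3.07,"turn":0.0133},
  {"dx":2,"dy":-3.07,"turn":0.0133},
  {"dx":2,"dy":-3.07,"turn":0.0133},
  {"dx":2,"dy":-3.07,"turn":0.0133},
], fingers=7)

```text
validation failed for argument at $.mo...
```

jog_arm([
  {"dx":0.49,"dy":-3.07,"turn":0.0133},
  {"dx":0.49,"dy":-3.07,"turn":0.0133},
  {"dx":0.49,"dy":-3.07,"turn":0.0133},
  {"dx":0.49,"dy":-3.07,"turn":0.0133},
  {"dx":0.49,"dy":-3.07,"turn":0.0133},
  {"dx":0.49,"dy":-3.07,"turn":0.0133},
  {"dx":0.49,"dy":-3.07,"turn":0.0133},
  {"dx":0.49,"dy":-3.07,"turn":0.0133},
  {"dx":0.49,"dy":-3.07,"turn":0.0133},
  {"dx":0.49,"dy":-3.07,"turn":0.0133},
  {"dx":0.49,"dy":-3.07,"turn":0.0133},
  {"dx":0,"dy":0,"turn":0},
])

```text
validation failed for argument at $.mo...
```

jog_arm([
  {"dx":2.0,"dy":-3.07,"dz":0.0,"turn":0.0133},
  {"dx":2.0,"dy":-3.07,"dz":0.0,"turn":0.0133},
  {"dx":2.0,"dy":-3.07,"dz":0.0,"turn":0.0133},
  {"dx":2.0,"dy":-3.07,"dz":0.0,"turn":0.0133},
  {"dx":2.0,"dy":-3.07,"dz":0.0,"turn":0.0133},
  {"dx":2.0,"dy":-3.07,"dz":0.0,"turn":0.0133},
  {"dx":2.0,"dy":-3.07,"dz":0.0,"turn":0.0133},
  {"dx":2.0,"dy":-3.07,"dz":0.0,"turn":0.0133},
  {"dx":2.0,"dy":-3.07,"dz":0.0,"turn":0.0133},
  {"dx":2.0,"dy":-3.07,"dz":0.0,"turn":0.0133},
  {"dx":2.0,"dy":-3.07,"dz":0.0,"turn":0.0133},
  {"dx":2.0,"dy":-3.07,"dz":0.0,"turn":0.0133},
], fingers=7)

```text
time: 1.1
tool_pos: [0.3901, 0.288, 0.198]
tcp_rot: [-0.099, -3.14, 0.0]
wrist_force: [1.5, 0.0, -1.0]
width: 0.82
```

jog_arm([
  {"dx":0.49,"dy":-3.07,"dz":0.0,"turn":0.0133},
  {"dx":0.49,"dy":-3.07,"dz":0.0,"turn":0.0133},
  {"dx":0.49,"dy":-3.07,"dz":0.0,"turn":0.0133},
  {"dx":0.49,"dy":-3.07,"dz":0.0,"turn":0.0133},
  {"dx":0.49,"dy":-3.07,"dz":0.0,"turn":0.0133},
  {"dx":0.49,"dy":-3.07,"dz":0.0,"turn":0.0133},
  {"dx":0.49,"dy":-3.07,"dz":0.0,"turn":0.0133},
  {"dx":0.49,"dy":-3.07,"dz":0.0,"turn":0.0133},
  {"dx":0.49,"dy":-3.07,"dz":0.0,"turn":0.0133},
  {"dx":0.49,"dy":-3.07,"dz":0.0,"turn":0.0133},
  {"dx":0.49,"dy":-3.07,"dz":0.0,"turn":0.0133},
  {"dx":0.49,"dy":-3.07,"dz":0.0,"turn":0.0133},
])

```text
time: 2.1
tool_pos: [0.4482, -0.0801, 0.1981]
tcp_rot: [0.151, -3.138, -0.0]
wrist_force: [1.0, 0.9, 0.2]
width: 0.82
```

```bash
python3 - <<'E'
from h import *
i,p,d=grab("wrist"); print(i["t"],(-np.array(i["R"]).T@i["t"]).round(3)); save("pics/w1.png",p,1.25)
E
```

```text
[ 0.12226385 -0.45587183  0.25478528] [ 0.376 -0.087  0.373]
```

View pics/w1.png

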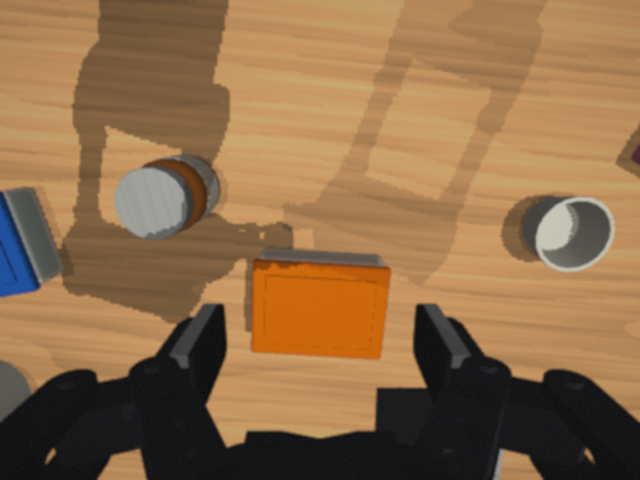

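The wrist view shows the lid at (320,308), centred between the fingers. The jar at (155,200) and ramekin at (570,235) are clear of the descent, so I lower the arm.

jog_arm([
  {"dx":0.0,"dy":0.0,"dz":-2.5,"turn":0.0},
  {"dx":0.0,"dy":0.0,"dz":-2.5,"turn":0.0},
  {"dx":0.0,"dy":0.0,"dz":-2.5,"turn":0.0},
  {"dx":0.0,"dy":0.0,"dz":-2.5,"turn":0.0},
  {"dx":0.0,"dy":0.0,"dz":-2.5,"turn":0.0},
  {"dx":0.0,"dy":0.0,"dz":-2.5,"turn":0.0},
  {"dx":0.0,"dy":0.0,"dz":-2.0,"turn":0.0},
  {"dx":0.0,"dy":0.0,"dz":-1.5,"turn":0.0},
  {"dx":0.0,"dy":0.0,"dz":-0.2,"turn":0.0},
  {"dx":0.0,"dy":0.0,"dz":0.0,"turn":0.0},
])

```text
time: 2.98
tool_pos: [0.447, -0.0781, 0.0101]
tcp_rot: [0.15, -3.135, -0.001]
wrist_force: [0.4, -0.8, 0.8]
width: 0.822
```

jog_arm([
  {"dx":0.8,"dy":0.077,"dz":0.0,"turn":0.0},
  {"dx":0.8,"dy":0.077,"dz":0.0,"turn":0.0},
  {"dx":0.8,"dy":0.077,"dz":0.0,"turn":0.0},
  {"dx":0.8,"dy":0.077,"dz":0.0,"turn":0.0},
  {"dx":0.8,"dy":0.077,"dz":0.0,"turn":0.0},
  {"dx":0.8,"dy":0.077,"dz":0.0,"turn":0.0},
  {"dx":0.8,"dy":0.077,"dz":0.0,"turn":0.0},
  {"dx":0.8,"dy":0.077,"dz":0.0,"turn":0.0},
  {"dx":0.8,"dy":0.077,"dz":0.0,"turn":0.0},
  {"dx":0.8,"dy":0.077,"dz":0.0,"turn":0.0},
  {"dx":0.8,"dy":0.077,"dz":0.0,"turn":0.0},
  {"dx":0.8,"dy":0.077,"dz":0.0,"turn":0.0},
])

```text
time: 3.98
tool_pos: [0.5454, -0.0693, 0.0113]
tcp_rot: [0.15, -3.138, -0.0]
wrist_force: [0.5, -0.6, 0.5]
width: 0.821
```

jog_arm([
  {"dx":0.8,"dy":0.077,"dz":0.0,"turn":0.0},
  {"dx":0.8,"dy":0.077,"dz":0.0,"turn":0.0},
  {"dx":0.8,"dy":0.077,"dz":0.0,"turn":0.0},
  {"dx":0.8,"dy":0.077,"dz":0.0,"turn":0.0},
  {"dx":0.8,"dy":0.077,"dz":0.0,"turn":0.0},
  {"dx":0.8,"dy":0.077,"dz":0.0,"turn":0.0},
  {"dx":0.6,"dy":0.058,"dz":0.0,"turn":0.0},
  {"dx":0.6,"dy":0.058,"dz":0.0,"turn":0.0},
  {"dx":0.4,"dy":0.038,"dz":0.0,"turn":0.0},
  {"dx":0.4,"dy":0.038,"dz":0.0,"turn":0.0},
  {"dx":0.2,"dy":0.019,"dz":0.0,"turn":0.0},
])

```text
time: 4.9
tool_pos: [0.6151, -0.0626, 0.0114]
tcp_rot: [-0.15, 3.138, -0.0]
wrist_force: [0.2, 0.3, -0.7]
width: 0.818
```

```bash
cat >> h.py <<'E'
G=np.array([.719,.1255]); A=.096
def tg(p): c,s=np.cos(A),np.sin(A); return ((np.array(p)-G)@np.array([[c,-s],[s,c]])).round(4)
def lid(n,g=None):
    """lid centre in guide frame of that same camera, and angle to the guide (deg)"""
    i,p,d=grab(n); X=px(i,d); hsv=cv2.cvtColor(p,cv2.COLOR_RGB2HSV); H,S,V=[hsv[...,k].astype(int) for k in range(3)]
    m=(H<14)&(S>180)&(V>110)&(abs(X[...,2]-.05)<.012)&(X[...,0]>.3)&(X[...,0]<1)
    c,l,st,cc=cv2.connectedComponentsWithStats(m.astype(np.uint8)); k=1+np.argmax(st[1:,4]); q=X[l==k]
    r=cv2.minAreaRect(q[:,:2].astype(np.float32)*1000)
    off={"scene":[.0023,.0024],"side":[-.0021,-.0024],"wrist":[0,0]}[n]
    print(n,"lid n",len(q),"guide",tg(np.array(r[0])/1000-off),"size",np.round(r[1],1),"ang-guide",round(r[2]-np.degrees(A),2))
    return i,p,d
E
python3 - <<'E'
from h import *
i,p,d=lid("scene"); cv2.imwrite("pics/s2.png",cv2.resize(p[150:290,150:370,::-1],None,fx=3.5,fy=3.5,interpolation=2))
lid("side")
s=bot.read_state(); print(tg(s["tool_pos"][:2]),s["wrist_force"])
E
```

```text
scene lid n 308 guide [-0.2091 -0.1624] size [77.9 82.4] ang-guide -2.29
side lid n 384 guide [-0.2005 -0.1779] size [ 90.  122.6] ang-guide -3.44
[-0.1217 -0.1773] [-0.55221921  0.68996023 -0.72781325]
```

View pics/s2.png

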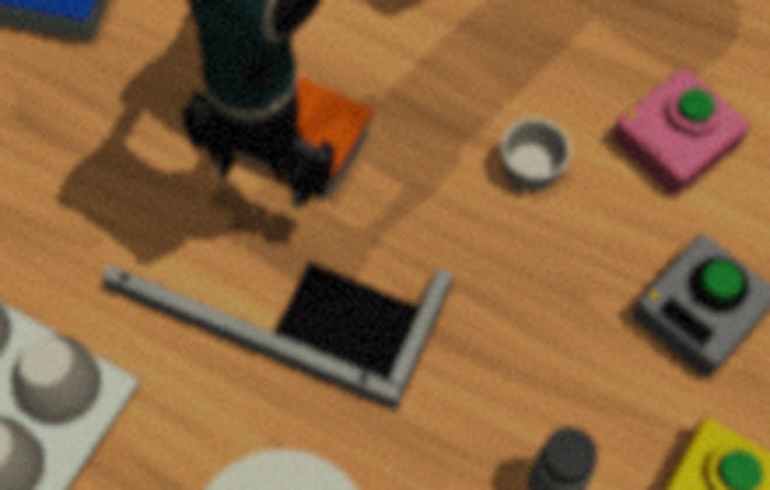

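The tub has not moved, although the arm reports having passed through its position. Before going on I check the arm's position in the other views.

```bash
python3 - <<'E'
from h import *
s=bot.read_state(); print(s)
for n in("scene","side"):
    i=viewer.camera_info(n); print(n,"TCP px",np.round(proj(i,s["tool_pos"]),1), "tub",np.round(proj(i,[.5345,-.0735,.05]),1))
i,p,d=grab("side"); print("tool px in crop",(np.array(proj(i,s["tool_pos"]))-[200,140])*2.5)
a=cv2.resize(p[140:300,200:360,::-1],(400,400),interpolation=2)
i,p,d=grab("wrist"); b=cv2.resize(p[:,:,::-1],(400,300),interpolation=2); b=np.vstack([b,np.zeros((100,400,3),np.uint8)])
cv2.imwrite("pics/s3.png",np.hstack([a,b]))
E
```

```text
{'time': 5.0, 'q': array([-1.41807563e-01,  3.33309840e-01,  1.88716109e+00,  1.43389529e-05,
        9.21060004e-01, -1.80809669e+00]), 'joint_vel': array([-0.00301196, -0.00579446,  0.01211561, -0.00205072,  0.00298365,
       -0.00015936]), 'joint_torque': array([ 5.07622829e-02, -4.88350546e+01, -3.07232738e+01,  8.45906296e-03,
       -2.63688964e-02,  7.53952801e-03]), 'tool_pos': array([ 0.61486402, -0.0626247 ,  0.01139724]), 'tcp_rot': array([-1.49926153e-01,  3.13795032e+00, -6.53317979e-07]), 'wrist_force': array([-0.55221921,  0.68996023, -0.72781325]), 'torque': array([ 0.01307072, -0.01324952, -0.03925295]), 'width': 0.8199647843870161}
scene TCP px [225.7 208.1] tub [234.7 183.1]
side TCP px [291.4 211.4] tub [273.3 210.2]
tool px in crop [228.40169225 178.43761295]
```

View pics/s3.png

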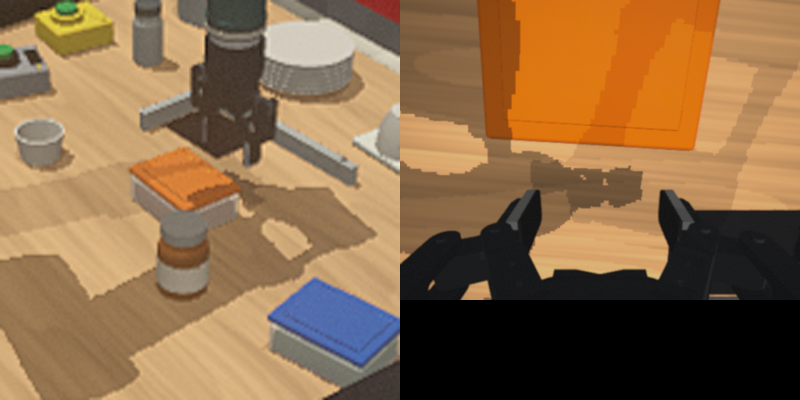

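```bash
python3 - <<'E'
from h import *
i,p,d=grab("wrist"); X=px(i,d); print("cam",(-np.array(i["R"]).T@i["t"]).round(3))
for nm,u,v in(("lid",250,100),("lid2",150,170),("wood",300,200),("wood L",30,150),("tipL",168,250),("tipR",340,250),("tipR2",345,258)): print(nm,d[v,u].round(4),X[v,u].round(4))
i,p,d=grab("scene"); X=px(i,d)
v,u=np.mgrid[:384,:512]; m=(X[...,2]>.008)&(p.max(2)<60)&(u>195)&(u<250)&(v>165)&(v<215)&(d>0)
q=X[m]; print("scene dark gripper pts z pct",np.percentile(q[:,2],[0,2,10,50,100]).round(3)); print(q[q[:,2]<np.percentile(q[:,2],8)].round(3)[:12]); 
i,p,d=grab("side"); X=px(i,d)
m=(X[...,2]>.008)&(p.max(2)<70)&(u>270)&(u<310)&(v>160)&(v<210)&(d>0); q=X[m]; print("side",np.percentile(q[:,2],[0,2,10,50,100]).round(3)); k=q[np.argsort(q[:,2])[:8]]; print(k.round(3))
E
```

```text
cam [ 0.542 -0.069  0.186]
lid 0.1288 [ 0.5421 -0.0716  0.0515]
lid2 0.1394 [ 0.5752 -0.1122  0.049 ]
wood 0.1961 [ 0.5976 -0.0367 -0.0015]
wood L 0.1863 [ 5.819e-01 -1.971e-01 -3.000e-04]
tipL 0.1359 [ 0.6061 -0.1005  0.062 ]
tipR 0.1344 [ 0.5985 -0.0284  0.0633]
tipR2 0.1278 [ 0.5986 -0.0281  0.0702]
scene dark gripper pts z pct [0.011 0.069 0.106 0.201 0.318]
[[ 0.616 -0.115  0.102]
 [ 0.621 -0.115  0.103]
 [ 0.619 -0.112  0.103]
 [ 0.617 -0.11   0.101]
 [ 0.629 -0.114  0.103]
 [ 0.625 -0.108  0.103]
 [ 0.627 -0.112  0.097]
 [ 0.633 -0.107  0.102]
 [ 0.631 -0.105  0.101]
 [ 0.632 -0.104  0.098]
 [ 0.631 -0.102  0.098]
 [ 0.63  -0.098  0.1  ]]
side [0.064 0.08  0.121 0.189 0.216]
[[ 0.613 -0.108  0.064]
 [ 0.613 -0.113  0.067]
 [ 0.616 -0.113  0.07 ]
 [ 0.618 -0.111  0.071]
 [ 0.621 -0.106  0.079]
 [ 0.616 -0.113  0.08 ]
 [ 0.62  -0.107  0.083]
 [ 0.619 -0.023  0.087]]
```

The wrist camera puts the lid at z = 0.05 and the wood at 0, so the kinematics are right. The actual fingertips measure about z = 0.062 while the reported TCP is at 0.011. The tips are therefore about 50 mm short of the stated TCP, and they passed over the lid. I go back behind the tub and descend further in steps, watching the force.

jog_arm([
  {"dx":0.0,"dy":0.0,"dz":2.0,"turn":0.0},
  {"dx":0.0,"dy":0.0,"dz":2.0,"turn":0.0},
  {"dx":-2.1,"dy":-0.2,"dz":0.0,"turn":0.0},
  {"dx":-2.1,"dy":-0.2,"dz":0.0,"turn":0.0},
  {"dx":-2.1,"dy":-0.2,"dz":0.0,"turn":0.0},
  {"dx":-2.1,"dy":-0.2,"dz":0.0,"turn":0.0},
  {"dx":-2.1,"dy":-0.2,"dz":0.0,"turn":0.0},
  {"dx":-2.1,"dy":-0.2,"dz":0.0,"turn":0.0},
  {"dx":-2.1,"dy":-0.2,"dz":0.0,"turn":0.0},
  {"dx":-2.1,"dy":-0.2,"dz":0.0,"turn":0.0},
  {"dx":0.0,"dy":0.0,"dz":-2.0,"turn":0.0},
  {"dx":0.0,"dy":0.0,"dz":-2.0,"turn":0.0},
])

```text
time: 6.25
tool_pos: [0.447, -0.0791, 0.0125]
tcp_rot: [-0.149, 3.134, -0.002]
wrist_force: [0.5, -0.4, 0.7]
width: 0.816
```

jog_arm([
  {"dx":0.0,"dy":0.0,"dz":-0.5,"turn":0.0},
  {"dx":0.0,"dy":0.0,"dz":-0.5,"turn":0.0},
  {"dx":0.0,"dy":0.0,"dz":-0.5,"turn":0.0},
  {"dx":0.0,"dy":0.0,"dz":0.0,"turn":0.0},
])

```text
time: 6.58
tool_pos: [0.4466, -0.0786, -0.0039]
tcp_rot: [0.15, -3.137, -0.0]
wrist_force: [0.2, -0.6, 0.2]
width: 0.815
```

```bash
python3 - <<'E'
from h import *
i,p,d=grab("side"); s=bot.read_state(); print(s["tool_pos"],s["wrist_force"],tg(s["tool_pos"][:2]))
X=px(i,d); t=proj(i,s["tool_pos"]); print(t)
u0,v0=int(t[0])-60,int(t[1])-70
cv2.imwrite("pics/s4.png",cv2.resize(p[v0:v0+120,u0:u0+140,::-1],None,fx=4,fy=4,interpolation=2)); print(u0,v0,viewer.camera_info("wrist")["cx"])
E
```

```text
[ 0.44695852 -0.07871172 -0.00349418] [-0.996648    0.88413075  0.38203432] [-0.2904 -0.1772]
(np.float64(250.84712850820807), np.float64(233.91835067460414))
190 163 255.554824666465
```

View pics/s4.png

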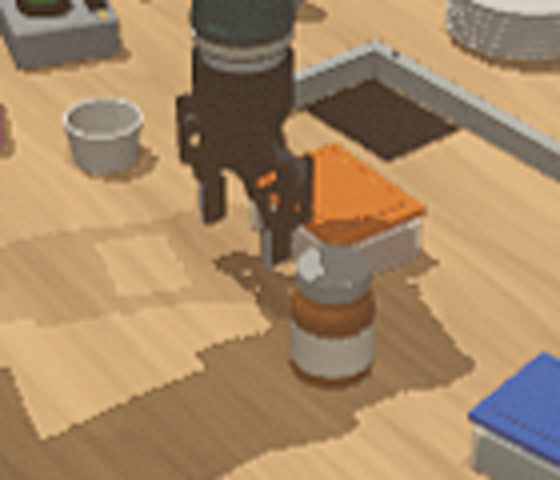

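The side crop shows the fingertips at (210,222) and (275,265), about 10 px (36 mm) above the projected TCP. That puts the tips at roughly z = 0.03 to 0.04. I lower another 1.5 cm, then push.

jog_arm([
  {"dx":0.0,"dy":0.0,"dz":-0.5,"turn":0.0},
  {"dx":0.0,"dy":0.0,"dz":-0.5,"turn":0.0},
  {"dx":0.0,"dy":0.0,"dz":-0.5,"turn":0.0},
  {"dx":0.0,"dy":0.0,"dz":0.0,"turn":0.0},
])

```text
time: 6.97
tool_pos: [0.4457, -0.0784, -0.0197]
tcp_rot: [0.15, -3.136, -0.001]
wrist_force: [-1.6, -0.1, 0.6]
width: 0.819
```

jog_arm([
  {"dx":0.8,"dy":0.077,"dz":0.0,"turn":0.0},
  {"dx":0.8,"dy":0.077,"dz":0.0,"turn":0.0},
  {"dx":0.8,"dy":0.077,"dz":0.0,"turn":0.0},
  {"dx":0.8,"dy":0.077,"dz":0.0,"turn":0.0},
  {"dx":0.6,"dy":0.058,"dz":0.0,"turn":0.0},
  {"dx":0.6,"dy":0.058,"dz":0.0,"turn":0.0},
  {"dx":0.6,"dy":0.058,"dz":0.0,"turn":0.0},
  {"dx":0.6,"dy":0.058,"dz":0.0,"turn":0.0},
])

```text
time: 7.63
tool_pos: [0.5024, -0.073, -0.0189]
tcp_rot: [0.15, -3.136, -0.001]
wrist_force: [-4.5, -1.1, 2.3]
width: 0.818
```

```bash
python3 - <<'E'
from h import *
lid("side"); lid("wrist"); s=bot.read_state(); print(tg(s["tool_pos"][:2]),s["tool_pos"],s["wrist_force"])
E
```

```text
side lid n 121 guide [-0.1781 -0.2027] size [93.  68.8] ang-guide 3.25
wrist lid n 3987 guide [-0.2153 -0.177 ] size [16.2 70.5] ang-guide -1.63
[-0.2327 -0.1772] [ 0.50432053 -0.0731982  -0.01847387] [-0.02254501  0.09196679  0.00197678]
```

jog_arm([
  {"dx":0.6,"dy":0.058,"dz":0.0,"turn":0.0},
  {"dx":0.8,"dy":0.077,"dz":0.0,"turn":0.0},
  {"dx":0.8,"dy":0.077,"dz":0.0,"turn":0.0},
  {"dx":0.8,"dy":0.077,"dz":0.0,"turn":0.0},
  {"dx":0.8,"dy":0.077,"dz":0.0,"turn":0.0},
  {"dx":0.8,"dy":0.077,"dz":0.0,"turn":0.0},
  {"dx":0.8,"dy":0.077,"dz":0.0,"turn":0.0},
  {"dx":0.8,"dy":0.077,"dz":0.0,"turn":0.0},
  {"dx":0.8,"dy":0.077,"dz":0.0,"turn":0.0},
  {"dx":0.8,"dy":0.077,"dz":0.0,"turn":0.0},
  {"dx":0.8,"dy":0.077,"dz":0.0,"turn":0.0},
  {"dx":0.6,"dy":0.058,"dz":0.0,"turn":0.0},
])

```text
time: 8.73
tool_pos: [0.5958, -0.0643, -0.0185]
tcp_rot: [-0.15, 3.137, -0.0]
wrist_force: [-1.4, 0.8, -0.0]
width: 0.821
```

```bash
python3 - <<'E'
from h import *
i,p,d=lid("scene"); cv2.imwrite("pics/s5.png",cv2.resize(p[150:290,150:330,::-1],None,fx=4,fy=4,interpolation=2))
s=bot.read_state(); print(tg(s["tool_pos"][:2]),s["tool_pos"],s["wrist_force"])
E
```

```text
scene lid n 696 guide [-0.0848 -0.1772] size [ 87.5 118.3] ang-guide 0.29
[-0.1395 -0.1773] [ 0.59717419 -0.06436277 -0.01817843] [ 1.50906424 -0.27647753 -0.34305859]
```

View pics/s5.png

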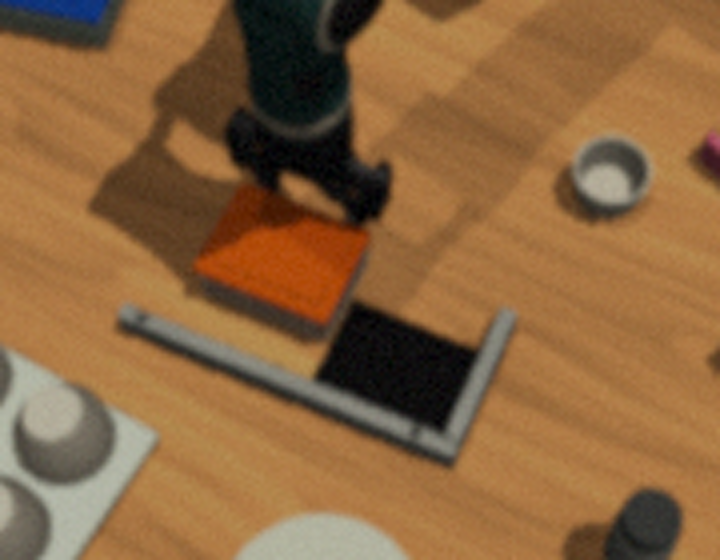

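The tub is now square to the guide and pushed well; its centre is at gx = -0.085, so 40 mm remain. I continue gently to the rail.

jog_arm([
  {"dx":0.6,"dy":0.058,"dz":0.0,"turn":0.0},
  {"dx":0.6,"dy":0.058,"dz":0.0,"turn":0.0},
  {"dx":0.6,"dy":0.058,"dz":0.0,"turn":0.0},
  {"dx":0.6,"dy":0.058,"dz":0.0,"turn":0.0},
  {"dx":0.4,"dy":0.038,"dz":0.0,"turn":0.0},
  {"dx":0.3,"dy":0.029,"dz":0.0,"turn":0.0},
  {"dx":0.2,"dy":0.019,"dz":0.0,"turn":0.0},
  {"dx":0.2,"dy":0.019,"dz":0.0,"turn":0.0},
  {"dx":0.2,"dy":0.019,"dz":0.0,"turn":0.0},
])

```text
time: 9.53
tool_pos: [0.6315, -0.0609, -0.0185]
tcp_rot: [0.15, -3.137, -0.0]
wrist_force: [-4.0, -0.4, 3.5]
width: 0.814
```

jog_arm([
  {"dx":0.15,"dy":0.014,"dz":0.0,"turn":0.0},
  {"dx":0.15,"dy":0.014,"dz":0.0,"turn":0.0},
])

```text
time: 9.7
tool_pos: [0.6346, -0.0606, -0.0185]
tcp_rot: [0.15, -3.138, 0.0]
wrist_force: [-3.8, -0.9, 3.8]
width: 0.821
```

jog_arm([
  {"dx":0.1,"dy":0.01,"dz":0.0,"turn":0.0},
  {"dx":0.0,"dy":0.0,"dz":0.0,"turn":0.0},
])

```text
time: 9.87
tool_pos: [0.6358, -0.0605, -0.0186]
tcp_rot: [-0.15, 3.138, -0.0]
wrist_force: [-4.2, -0.7, 2.7]
width: 0.818
```

jog_arm([
  {"dx":0.1,"dy":0.01,"dz":0.0,"turn":0.0},
  {"dx":0.1,"dy":0.01,"dz":0.0,"turn":0.0},
])

```text
time: 10.03
tool_pos: [0.6356, -0.0604, -0.0189]
tcp_rot: [0.15, -3.134, -0.0]
wrist_force: [-11.2, -1.0, 7.8]
width: 0.818
```

jog_arm([
  {"dx":0.1,"dy":0.01,"dz":0.0,"turn":0.0},
  {"dx":0.05,"dy":0.005,"dz":0.0,"turn":0.0},
])

```text
time: 10.2
tool_pos: [0.6354, -0.0604, -0.0191]
tcp_rot: [0.15, -3.131, -0.0]
wrist_force: [-14.1, -2.3, 11.5]
width: 0.822
```

The force has risen to 14 N with the tool stopped, so the tub is seated on the long rail. I back off, rise and turn to get behind its -y end.

jog_arm([
  {"dx":-1.5,"dy":-0.14,"dz":0.0,"turn":0.0},
  {"dx":-1.5,"dy":-0.14,"dz":0.0,"turn":0.0},
  {"dx":0.0,"dy":0.0,"dz":3.3,"turn":0.0},
  {"dx":0.0,"dy":0.0,"dz":3.3,"turn":0.0},
  {"dx":0.0,"dy":0.0,"dz":3.4,"turn":0.0},
  {"dx":0.7,"dy":-0.7,"dz":0.0,"turn":-0.12},
  {"dx":0.7,"dy":-0.7,"dz":0.0,"turn":-0.12},
  {"dx":0.7,"dy":-0.7,"dz":0.0,"turn":-0.12},
  {"dx":0.7,"dy":-0.7,"dz":0.0,"turn":-0.12},
  {"dx":0.7,"dy":-0.7,"dz":0.0,"turn":-0.12},
  {"dx":0.7,"dy":-0.7,"dz":0.0,"turn":-0.12},
  {"dx":0.7,"dy":-0.7,"dz":0.0,"turn":-0.12},
], fingers=3.5)

```text
time: 11.2
tool_pos: [0.6599, -0.1123, 0.0816]
tcp_rot: [1.15, 2.92, 0.001]
wrist_force: [-0.4, 0.1, 0.2]
width: 0.411
```

jog_arm([
  {"dx":0.7,"dy":-0.7,"dz":0.0,"turn":-0.12},
  {"dx":0.7,"dy":-0.7,"dz":0.0,"turn":-0.12},
  {"dx":0.7,"dy":-0.7,"dz":0.0,"turn":-0.12},
  {"dx":0.7,"dy":-0.7,"dz":0.0,"turn":-0.12},
  {"dx":0.7,"dy":-0.7,"dz":0.0,"turn":-0.12},
  {"dx":0.6,"dy":-0.9,"dz":0.0,"turn":-0.12},
  {"dx":0.0,"dy":0.0,"dz":0.0,"turn":-0.01},
  {"dx":0.0,"dy":0.0,"dz":0.0,"turn":0.0},
])

```text
time: 11.87
tool_pos: [0.7, -0.1562, 0.0813]
tcp_rot: [2.109, 2.327, 0.002]
wrist_force: [0.2, -0.0, -0.2]
width: 0.414
```

```bash
python3 - <<'E'
from h import *
s=bot.read_state(); print(s["tool_pos"],tg(s["tool_pos"][:2]),s["tcp_rot"],s["wrist_force"],s["width"],s["q"].round(2))
lid("scene"); lid("side")
i,p,d=grab("wrist"); save("pics/w6.png",p,1.25)
E
```

```text
[ 0.7000041  -0.15618429  0.08126261] [-0.0459 -0.2786] [2.10912326e+00 2.32684301e+00 1.70365327e-03] [ 0.22969055 -0.01541804 -0.18599992] 0.4138440583062971 [-0.25  0.43  1.61  0.    1.1  -0.35]
scene lid n 945 guide [-0.0455 -0.1785] size [ 89.6 120. ] ang-guide -0.2
side lid n 367 guide [-0.0446 -0.1762] size [ 94.8 123.8] ang-guide -0.25
```

View pics/w6.png

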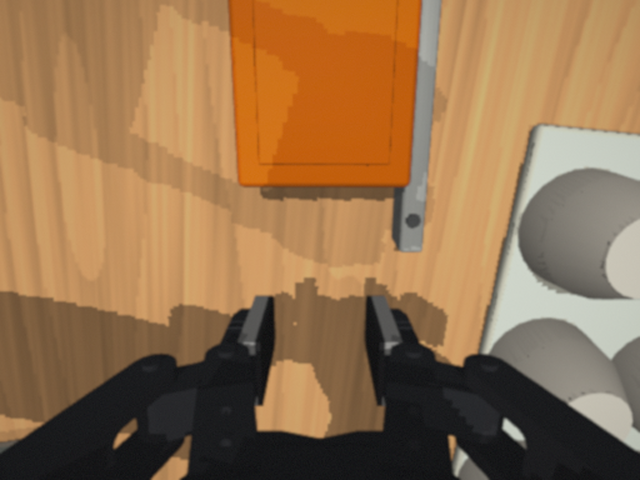

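The wrist view shows the tub's long side against the long rail, its near edge at row 185 and the rail end at (410,245). The fingers at (260,330) and (378,330) are clear of the rail. I descend, moving slightly towards -x.

jog_arm([
  {"dx":-0.4,"dy":-0.04,"dz":-2.5,"turn":0.0},
  {"dx":0.0,"dy":0.0,"dz":-2.5,"turn":0.0},
  {"dx":0.0,"dy":0.0,"dz":-2.0,"turn":0.0},
  {"dx":0.0,"dy":0.0,"dz":-1.3,"turn":0.0},
  {"dx":0.0,"dy":0.0,"dz":-0.7,"turn":0.0},
  {"dx":0.0,"dy":0.0,"dz":-0.3,"turn":0.0},
  {"dx":0.0,"dy":0.0,"dz":0.0,"turn":0.0},
])

```text
time: 12.6
tool_pos: [0.6951, -0.1561, -0.0118]
tcp_rot: [-2.111, -2.326, 0.0]
wrist_force: [-0.0, -0.4, 0.5]
width: 0.411
```

jog_arm([
  {"dx":-0.077,"dy":0.8,"dz":0.0,"turn":0.0},
  {"dx":-0.077,"dy":0.8,"dz":0.0,"turn":0.0},
  {"dx":-0.077,"dy":0.8,"dz":0.0,"turn":0.0},
  {"dx":-0.058,"dy":0.6,"dz":0.0,"turn":0.0},
  {"dx":-0.058,"dy":0.6,"dz":0.0,"turn":0.0},
  {"dx":-0.058,"dy":0.6,"dz":0.0,"turn":0.0},
  {"dx":-0.058,"dy":0.6,"dz":0.0,"turn":0.0},
  {"dx":-0.058,"dy":0.6,"dz":0.0,"turn":0.0},
])

```text
time: 13.27
tool_pos: [0.6908, -0.1026, -0.0106]
tcp_rot: [2.111, 2.324, 0.001]
wrist_force: [1.0, -4.7, 2.6]
width: 0.412
```

```bash
python3 - <<'E'
from h import *
s=bot.read_state(); print(s["tool_pos"],tg(s["tool_pos"][:2]),s["wrist_force"])
lid("scene"); lid("side")
E
```

```text
[ 0.6907757  -0.10256039 -0.01058629] [-0.05   -0.2243] [ 1.00788726 -4.68004128  2.64426924]
scene lid n 950 guide [-0.0466 -0.1551] size [ 90.6 120.4] ang-guide 0.11
side lid n 164 guide [-0.0703 -0.1359] size [135.3  72.8] ang-guide 54.59
```

jog_arm([
  {"dx":-0.067,"dy":0.7,"dz":0.0,"turn":0.0},
  {"dx":-0.067,"dy":0.7,"dz":0.0,"turn":0.0},
  {"dx":-0.067,"dy":0.7,"dz":0.0,"turn":0.0},
  {"dx":-0.067,"dy":0.7,"dz":0.0,"turn":0.0},
  {"dx":-0.067,"dy":0.7,"dz":0.0,"turn":0.0},
  {"dx":-0.067,"dy":0.7,"dz":0.0,"turn":0.0},
  {"dx":-0.067,"dy":0.7,"dz":0.0,"turn":0.0},
  {"dx":-0.067,"dy":0.7,"dz":0.0,"turn":0.0},
  {"dx":-0.067,"dy":0.7,"dz":0.0,"turn":0.0},
  {"dx":-0.058,"dy":0.6,"dz":0.0,"turn":0.0},
  {"dx":-0.038,"dy":0.4,"dz":0.0,"turn":0.0},
  {"dx":-0.029,"dy":0.3,"dz":0.0,"turn":0.0},
])

```text
time: 14.37
tool_pos: [0.6825, -0.0256, -0.0117]
tcp_rot: [-2.111, -2.326, 0.0]
wrist_force: [0.1, -4.0, 2.7]
width: 0.408
```

```bash
python3 - <<'E'
from h import *
s=bot.read_state(); print(s["tool_pos"],tg(s["tool_pos"][:2]),s["wrist_force"])
lid("scene")
E
```

```text
[ 0.6824578  -0.02562087 -0.01169194] [-0.0509 -0.1469] [ 0.05082674 -4.0199988   2.68114914]
scene lid n 999 guide [-0.0464 -0.0778] size [ 90.5 120.9] ang-guide -0.68
```

18 mm to go.

jog_arm([
  {"dx":-0.038,"dy":0.4,"dz":0.0,"turn":0.0},
  {"dx":-0.038,"dy":0.4,"dz":0.0,"turn":0.0},
  {"dx":-0.029,"dy":0.3,"dz":0.0,"turn":0.0},
  {"dx":-0.019,"dy":0.2,"dz":0.0,"turn":0.0},
  {"dx":-0.014,"dy":0.15,"dz":0.0,"turn":0.0},
])

```text
time: 14.83
tool_pos: [0.681, -0.0115, -0.0118]
tcp_rot: [-2.112, -2.325, 0.0]
wrist_force: [-0.1, -4.2, 2.6]
width: 0.411
```

jog_arm([
  {"dx":-0.01,"dy":0.15,"dz":0.0,"turn":0.0},
  {"dx":-0.01,"dy":0.1,"dz":0.0,"turn":0.0},
])

```text
time: 15.0
tool_pos: [0.6808, -0.0091, -0.0118]
tcp_rot: [-2.112, -2.325, 0.0]
wrist_force: [0.4, -3.4, 1.2]
width: 0.41
```

jog_arm([
  {"dx":-0.01,"dy":0.1,"dz":0.0,"turn":0.0},
  {"dx":-0.01,"dy":0.1,"dz":0.0,"turn":0.0},
])

```text
time: 15.17
tool_pos: [0.6807, -0.0082, -0.0118]
tcp_rot: [2.111, 2.326, -0.002]
wrist_force: [1.0, -8.4, 0.2]
width: 0.41
```

jog_arm([
  {"dx":-0.01,"dy":0.1,"dz":0.0,"turn":0.0},
  {"dx":0.0,"dy":0.05,"dz":0.0,"turn":0.0},
])

```text
time: 15.33
tool_pos: [0.6808, -0.0083, -0.0118]
tcp_rot: [2.11, 2.325, -0.004]
wrist_force: [0.1, -11.9, 0.8]
width: 0.408
```

```bash
python3 - <<'E'
from h import *
s=bot.read_state(); print(s["tool_pos"],tg(s["tool_pos"][:2]),s["wrist_force"])
i,p,d=lid("scene"); cv2.imwrite("pics/s7.png",cv2.resize(p[190:280,190:300,::-1],None,fx=6,fy=6,interpolation=2))
lid("side"); lid("wrist")
E
```

```text
[ 0.68076643 -0.00831231 -0.01175832] [-0.0509 -0.1295] [  0.10839043 -11.91465399   0.77650565]
scene lid n 997 guide [-0.046  -0.0609] size [ 90.2 119.9] ang-guide 0.45
side lid n 151 guide [-0.0724 -0.0426] size [135.1  72.3] ang-guide 56.55
wrist lid n 25117 guide [-0.0463 -0.0726] size [89.  91.2] ang-guide -0.05
```

View pics/s7.png

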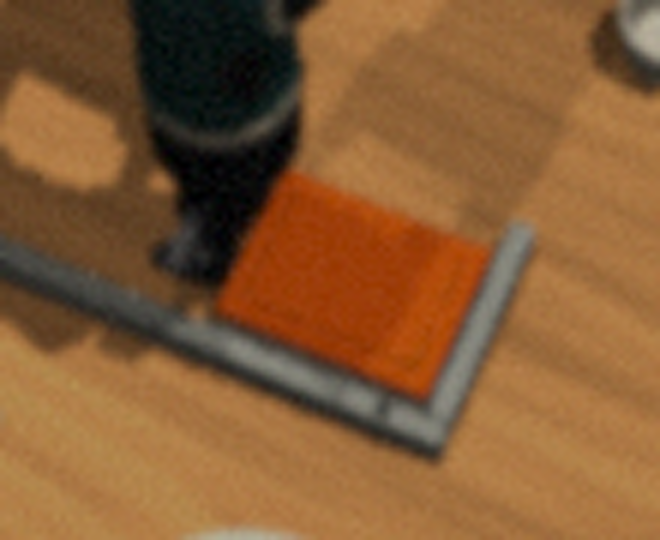

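The crop shows the lid's right edge against the short rail (490,250)-(430,395) and its lower edge along the long rail. The force was 12 N with the tool stopped, so it is seated on the short rail. The slide may have opened up to 1 mm at the long rail, so I re-seat it with one gentle nudge in +x.

jog_arm([
  {"dx":0.1,"dy":-1.0,"dz":0.0,"turn":0.0},
  {"dx":0.1,"dy":-1.0,"dz":0.0,"turn":0.0},
  {"dx":0.0,"dy":0.0,"dz":3.3,"turn":0.0},
  {"dx":0.0,"dy":0.0,"dz":3.3,"turn":0.0},
  {"dx":0.0,"dy":0.0,"dz":3.4,"turn":0.0},
  {"dx":-0.68,"dy":0.62,"dz":0.0,"turn":0.12},
  {"dx":-0.68,"dy":0.62,"dz":0.0,"turn":0.12},
  {"dx":-0.68,"dy":0.62,"dz":0.0,"turn":0.12},
  {"dx":-0.68,"dy":0.62,"dz":0.0,"turn":0.12},
  {"dx":-0.68,"dy":0.62,"dz":0.0,"turn":0.12},
  {"dx":-0.68,"dy":0.62,"dz":0.0,"turn":0.12},
  {"dx":-0.68,"dy":0.62,"dz":0.0,"turn":0.12},
])

```text
time: 16.48
tool_pos: [0.6343, 0.0181, 0.0879]
tcp_rot: [-0.971, -2.986, -0.001]
wrist_force: [0.7, 0.7, 0.7]
width: 0.413
```

jog_arm([
  {"dx":-0.68,"dy":0.62,"dz":0.0,"turn":0.12},
  {"dx":-0.68,"dy":0.62,"dz":0.0,"turn":0.12},
  {"dx":-0.68,"dy":0.62,"dz":0.0,"turn":0.12},
  {"dx":-0.68,"dy":0.62,"dz":0.0,"turn":0.12},
  {"dx":-0.68,"dy":0.62,"dz":0.0,"turn":0.12},
  {"dx":-0.68,"dy":0.62,"dz":0.0,"turn":0.12},
  {"dx":0.0,"dy":0.0,"dz":0.0,"turn":0.01},
  {"dx":0.0,"dy":0.0,"dz":0.0,"turn":0.0},
])

```text
time: 17.15
tool_pos: [0.5939, 0.0551, 0.0881]
tcp_rot: [0.146, -3.138, -0.001]
wrist_force: [0.2, -0.3, -0.6]
width: 0.409
```

```bash
python3 - <<'E'
from h import *
s=bot.read_state(); print(s["tool_pos"],tg(s["tool_pos"][:2]),s["tcp_rot"],s["wrist_force"])
lid("scene"); lid("side"); lid("wrist")
E
```

```text
[0.5939385  0.05507092 0.08813676] [-0.1312 -0.0581] [ 1.46490385e-01 -3.13765816e+00 -8.17186904e-04] [ 0.15408413 -0.27958151 -0.62496156]
scene lid n 985 guide [-0.0465 -0.0606] size [ 90.9 119.4] ang-guide -1.19
side lid n 329 guide [-0.044  -0.0593] size [ 93.  120.6] ang-guide 1.66
wrist lid n 713 guide [-0.0831 -0.0586] size [17.  53.2] ang-guide 0.13
```

jog_arm([
  {"dx":0.0,"dy":0.0,"dz":-2.5,"turn":0.0},
  {"dx":0.0,"dy":0.0,"dz":-2.5,"turn":0.0},
  {"dx":0.0,"dy":0.0,"dz":-2.5,"turn":0.0},
  {"dx":0.0,"dy":0.0,"dz":-1.5,"turn":0.0},
  {"dx":0.0,"dy":0.0,"dz":-0.7,"turn":0.0},
  {"dx":0.0,"dy":0.0,"dz":-0.3,"turn":0.0},
  {"dx":0.6,"dy":0.058,"dz":0.0,"turn":0.0},
  {"dx":0.6,"dy":0.058,"dz":0.0,"turn":0.0},
  {"dx":0.6,"dy":0.058,"dz":0.0,"turn":0.0},
  {"dx":0.5,"dy":0.048,"dz":0.0,"turn":0.0},
  {"dx":0.3,"dy":0.029,"dz":0.0,"turn":0.0},
])

```text
time: 18.22
tool_pos: [0.6227, 0.0575, -0.0102]
tcp_rot: [-0.149, 3.135, 0.0]
wrist_force: [0.1, -0.2, -0.5]
width: 0.414
```

jog_arm([
  {"dx":0.15,"dy":0.014,"dz":0.0,"turn":0.0},
  {"dx":0.15,"dy":0.014,"dz":0.0,"turn":0.0},
])

```text
time: 18.38
tool_pos: [0.6238, 0.0576, -0.0112]
tcp_rot: [-0.15, 3.138, -0.0]
wrist_force: [-0.3, -0.2, 0.2]
width: 0.411
```

jog_arm([
  {"dx":0.1,"dy":0.01,"dz":0.0,"turn":0.0},
  {"dx":0.1,"dy":0.01,"dz":0.0,"turn":0.0},
])

```text
time: 18.55
tool_pos: [0.624, 0.0577, -0.0118]
tcp_rot: [0.15, -3.135, 0.0]
wrist_force: [-5.6, -0.4, 4.2]
width: 0.409
```

jog_arm([
  {"dx":0.1,"dy":0.01,"dz":0.0,"turn":0.0},
  {"dx":0.1,"dy":0.01,"dz":0.0,"turn":0.0},
])

```text
time: 18.72
tool_pos: [0.6241, 0.0578, -0.0122]
tcp_rot: [0.15, -3.132, 0.0]
wrist_force: [-11.0, -1.5, 7.4]
width: 0.412
```

```bash
python3 - <<'E'
from h import *
def grey(n):
    i,p,d=grab(n); X=px(i,d); hsv=cv2.cvtColor(p,cv2.COLOR_RGB2HSV); H,S,V=[hsv[...,k].astype(int) for k in range(3)]
    g=(H>50)&(H<80)&(S>120)&(abs(X[...,2]-.06)<.012)&(np.hypot(X[...,0]-.5,X[...,1]-.345)<.05)
    q=X[g]; (c,r)=cv2.minEnclosingCircle(q[:,:2].astype(np.float32)); print(n,len(q),np.array(c).round(4),"r",round(r,4),"mean",q.mean(0).round(4),"z",np.percentile(q[:,2],[10,50,90]).round(4))
grey("scene");grey("side")
s=bot.read_state(); print(s["tool_pos"],tg(s["tool_pos"][:2]),s["wrist_force"])
E
```

```text
scene 121 [0.4985 0.3471] r 0.0234 mean [0.5024 0.3469 0.0597] z [0.0524 0.0609 0.0639]
side 24 [0.4953 0.3442] r 0.0157 mean [0.4953 0.3458 0.0609] z [0.0594 0.0607 0.0632]
[ 0.6241092   0.05775929 -0.01219376] [-0.1009 -0.0583] [-8.38068502 -0.59285327  6.19249911]
```

Seated on both rails. I retreat, close the fingers and go above the grey box's button, measured at (0.499, 0.346) with its top at 0.061.

jog_arm([
  {"dx":-1.5,"dy":-0.14,"dz":0.0,"turn":0.0},
  {"dx":-1.5,"dy":-0.14,"dz":0.0,"turn":0.0},
  {"dx":0.0,"dy":0.0,"dz":3.5,"turn":0.0},
  {"dx":0.0,"dy":0.0,"dz":3.5,"turn":0.0},
  {"dx":0.0,"dy":0.0,"dz":3.5,"turn":0.0},
  {"dx":0.0,"dy":0.0,"dz":3.0,"turn":0.0},
  {"dx":0.0,"dy":0.0,"dz":1.5,"turn":0.0},
], fingers=0)

```text
time: 19.4
tool_pos: [0.6005, 0.0554, 0.1437]
tcp_rot: [-0.149, 3.13, 0.0]
wrist_force: [1.3, -0.3, 0.1]
width: 0.004
```

jog_arm([
  {"dx":-0.95,"dy":2.91,"dz":0.0,"turn":0.0},
  {"dx":-0.95,"dy":2.91,"dz":0.0,"turn":0.0},
  {"dx":-0.95,"dy":2.91,"dz":0.0,"turn":0.0},
  {"dx":-0.95,"dy":2.91,"dz":0.0,"turn":0.0},
  {"dx":-0.95,"dy":2.91,"dz":0.0,"turn":0.0},
  {"dx":-0.95,"dy":2.91,"dz":0.0,"turn":0.0},
  {"dx":-0.95,"dy":2.91,"dz":0.0,"turn":0.0},
  {"dx":-0.95,"dy":2.91,"dz":0.0,"turn":0.0},
  {"dx":-0.95,"dy":2.91,"dz":0.0,"turn":0.0},
  {"dx":-0.95,"dy":2.91,"dz":0.0,"turn":0.0},
  {"dx":0.0,"dy":0.0,"dz":0.0,"turn":0.0},
])

```text
time: 20.32
tool_pos: [0.5008, 0.3512, 0.1386]
tcp_rot: [-0.155, 3.137, 0.005]
wrist_force: [-0.3, 0.4, -0.2]
width: -0.001
```

```bash
python3 - <<'E'
from h import *
lid("scene"); lid("side")
s=bot.read_state(); print(s["tool_pos"],s["wrist_force"],s["width"])
i,p,d=grab("wrist"); X=px(i,d); hsv=cv2.cvtColor(p,cv2.COLOR_RGB2HSV); H,S,V=[hsv[...,k].astype(int) for k in range(3)]
g=((H>50)&(H<80)&(S>120)).astype(np.uint8); c,l,st,cc=cv2.connectedComponentsWithStats(g)
for k in range(1,c):
    if st[k,4]>40: q=X[l==k]; print(cc[k]*1.25,st[k,4],q.mean(0).round(4),cv2.minEnclosingCircle(q[:,:2].astype(np.float32)))
print("tcp px",np.array(proj(i,s["tool_pos"]))*1.25)
save("pics/w8.png",p,1.25); np.savez("w8.npz",d=d,X=X)
E
```

```text
scene lid n 999 guide [-0.0464 -0.0605] size [ 90.7 120. ] ang-guide 0.78
side lid n 359 guide [-0.0448 -0.0601] size [ 96.9 118.1] ang-guide -0.04
[0.50199017 0.34726951 0.13828957] [-0.47669802 -0.64185381  0.40902068] 0.001480227037349486
[534.70547945  17.79452055] 1460 [0.3604 0.4547 0.0616] ((0.38966143131256104, 0.4069194793701172), 0.0777025893330574)
[320.2583116  232.42747718] 1534 [0.496  0.3474 0.0611] ((0.473837673664093, 0.34535491466522217), 0.04455422982573509)
tcp px [318.98777551 287.04076836]
```

View pics/w8.png

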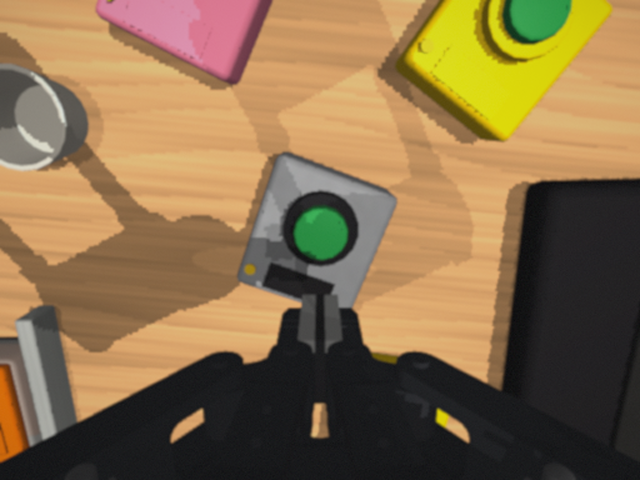

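The wrist view shows the grey box with its green button at (320,232); the pink box at (185,30) and yellow box at (535,20) are the look-alikes. The button centre is at (0.497, 0.347), and the closed tips sit at (320,297). The tub lies at (-0.0455,-0.060) in the guide, as required. I descend over the button.

jog_arm([
  {"dx":-0.5,"dy":0.0,"dz":-2.0,"turn":0.0},
  {"dx":0.0,"dy":0.0,"dz":-2.0,"turn":0.0},
  {"dx":0.0,"dy":0.0,"dz":-1.5,"turn":0.0},
  {"dx":0.0,"dy":0.0,"dz":-1.0,"turn":0.0},
  {"dx":0.0,"dy":0.0,"dz":-0.5,"turn":0.0},
  {"dx":0.0,"dy":0.0,"dz":0.0,"turn":0.0},
])

```text
time: 20.97
tool_pos: [0.497, 0.3448, 0.0671]
tcp_rot: [0.148, -3.136, 0.002]
wrist_force: [-0.3, -0.4, 0.3]
width: 0.003
```

```bash
python3 - <<'E'
from h import *
s=bot.read_state(); print(s["tool_pos"],s["wrist_force"])
for n in("side","scene"):
    i,p,d=grab(n); X=px(i,d); m=(d>0)&(p.max(2)<75)&(np.hypot(X[...,0]-s["tool_pos"][0],X[...,1]-s["tool_pos"][1])<.03)&(X[...,2]>.064)
    q=X[m]; print(n,m.sum(),q[np.argsort(q[:,2])[:6]].round(3).tolist())
    t=proj(i,[s["tool_pos"][0],s["tool_pos"][1],.061]); u,v=int(t[0]),int(t[1]); cr=cv2.resize(p[v-40:v+25,u-32:u+33,::-1],(390,390),interpolation=2); a=cr if n=="side" else np.hstack([a,cr])
cv2.imwrite("pics/s9.png",a)
E
```

```text
[0.49695245 0.34475346 0.06706253] [-0.29473179 -0.43662769  0.28400012]
side 265 [[0.49, 0.353, 0.099], [0.504, 0.331, 0.108], [0.506, 0.333, 0.111], [0.493, 0.332, 0.111], [0.497, 0.333, 0.113], [0.493, 0.325, 0.113]]
scene 725 [[0.491, 0.336, 0.064], [0.51, 0.357, 0.064], [0.499, 0.336, 0.064], [0.518, 0.35, 0.065], [0.506, 0.345, 0.065], [0.515, 0.342, 0.065]]
```

View pics/s9.png

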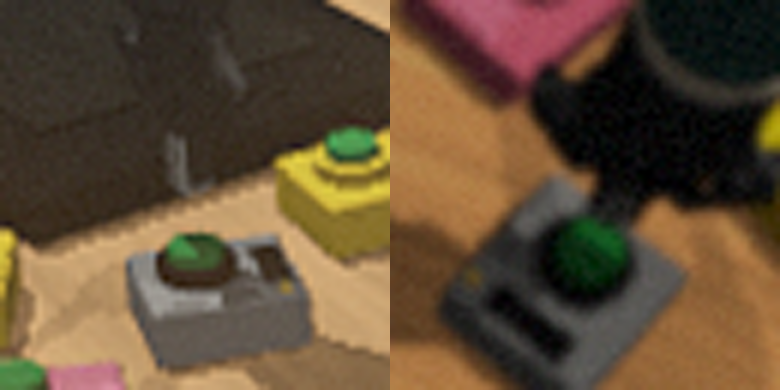

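In the side crop the fingertip is at (195,190), straight above the button top at (195,243), about 30 mm up. I descend 2 cm and then step down with force checks.

jog_arm([
  {"dx":0.0,"dy":0.0,"dz":-1.0,"turn":0.0},
  {"dx":0.0,"dy":0.0,"dz":-0.6,"turn":0.0},
  {"dx":0.0,"dy":0.0,"dz":-0.4,"turn":0.0},
  {"dx":0.0,"dy":0.0,"dz":0.0,"turn":0.0},
])

```text
time: 21.4
tool_pos: [0.4964, 0.3456, 0.047]
tcp_rot: [0.15, -3.136, 0.002]
wrist_force: [-0.2, -0.5, 0.1]
width: -0.006
```

jog_arm([
  {"dx":0.0,"dy":0.0,"dz":-0.2,"turn":0.0},
  {"dx":0.0,"dy":0.0,"dz":-0.2,"turn":0.0},
])

```text
time: 21.57
tool_pos: [0.4975, 0.3464, 0.0445]
tcp_rot: [-0.15, 3.138, 0.0]
wrist_force: [0.3, -0.4, 0.1]
width: 0.005
```

jog_arm([
  {"dx":0.0,"dy":0.0,"dz":-0.2,"turn":0.0},
  {"dx":0.0,"dy":0.0,"dz":-0.2,"turn":0.0},
])

```text
time: 21.73
tool_pos: [0.4975, 0.3463, 0.0404]
tcp_rot: [-0.15, 3.138, 0.0]
wrist_force: [-0.7, 0.6, -0.1]
width: 0.001
```

jog_arm([
  {"dx":0.0,"dy":0.0,"dz":-0.2,"turn":0.0},
  {"dx":0.0,"dy":0.0,"dz":-0.1,"turn":0.0},
])

```text
time: 21.9
tool_pos: [0.4972, 0.3461, 0.0371]
tcp_rot: [0.15, -3.138, 0.0]
wrist_force: [-0.6, -0.4, -0.2]
width: -0.0
```

jog_arm([
  {"dx":0.0,"dy":0.0,"dz":-0.2,"turn":0.0},
  {"dx":0.0,"dy":0.0,"dz":-0.2,"turn":0.0},
])

```text
time: 22.07
tool_pos: [0.4974, 0.3462, 0.0333]
tcp_rot: [-0.15, 3.138, 0.0]
wrist_force: [0.0, 0.8, 0.5]
width: -0.002
```

jog_arm([
  {"dx":0.0,"dy":0.0,"dz":-0.2,"turn":0.0},
  {"dx":0.0,"dy":0.0,"dz":-0.1,"turn":0.0},
])

```text
time: 22.23
tool_pos: [0.4971, 0.3461, 0.03]
tcp_rot: [0.15, -3.138, 0.0]
wrist_force: [0.0, -1.0, -0.1]
width: 0.0
```

jog_arm([
  {"dx":0.0,"dy":0.0,"dz":-0.1,"turn":0.0},
  {"dx":0.0,"dy":0.0,"dz":-0.1,"turn":0.0},
])

```text
time: 22.4
tool_pos: [0.4973, 0.3461, 0.0284]
tcp_rot: [0.15, -3.138, 0.0]
wrist_force: [-0.7, -0.0, 2.2]
width: 0.002
```

Contact begins at about z = 0.029. The button needs 6 mm of travel, so I continue until the hard stop.

jog_arm([
  {"dx":0.0,"dy":0.0,"dz":-0.15,"turn":0.0},
  {"dx":0.0,"dy":0.0,"dz":-0.15,"turn":0.0},
])

```text
time: 22.57
tool_pos: [0.4973, 0.3461, 0.0256]
tcp_rot: [0.15, -3.138, 0.0]
wrist_force: [-1.4, -0.5, 3.3]
width: 0.002
```

jog_arm([
  {"dx":0.0,"dy":0.0,"dz":-0.15,"turn":0.0},
  {"dx":0.0,"dy":0.0,"dz":-0.1,"turn":0.0},
])

```text
time: 22.73
tool_pos: [0.4973, 0.3462, 0.0231]
tcp_rot: [0.15, -3.138, 0.0]
wrist_force: [-1.9, -1.9, 9.2]
width: 0.001
```

jog_arm([
  {"dx":0.0,"dy":0.0,"dz":-0.1,"turn":0.0},
  {"dx":0.0,"dy":0.0,"dz":-0.1,"turn":0.0},
])

```text
time: 22.9
tool_pos: [0.4974, 0.3462, 0.0229]
tcp_rot: [0.15, -3.138, 0.0]
wrist_force: [-6.8, -5.0, 20.9]
width: -0.001
```

The button is on its hard stop: z stands at 0.023 with 21 N. I hold briefly and then retreat upwards.

jog_arm([
  {"dx":0.0,"dy":0.0,"dz":0.0,"turn":0.0},
  {"dx":0.0,"dy":0.0,"dz":0.0,"turn":0.0},
  {"dx":0.0,"dy":0.0,"dz":0.5,"turn":0.0},
  {"dx":0.0,"dy":0.0,"dz":1.0,"turn":0.0},
  {"dx":0.0,"dy":0.0,"dz":2.0,"turn":0.0},
  {"dx":0.0,"dy":0.0,"dz":3.0,"turn":0.0},
  {"dx":0.0,"dy":0.0,"dz":3.0,"turn":0.0},
  {"dx":0.0,"dy":0.0,"dz":3.0,"turn":0.0},
  {"dx":0.0,"dy":0.0,"dz":2.0,"turn":0.0},
  {"dx":0.0,"dy":0.0,"dz":0.0,"turn":0.0},
])

```text
time: 23.73
tool_pos: [0.501, 0.3485, 0.1725]
tcp_rot: [-0.149, 3.128, 0.009]
wrist_force: [1.5, 0.2, 0.8]
width: 0.002
```

```bash
python3 - <<'E'
from h import *
s=bot.read_state(); print(s["time"],s["tool_pos"],s["wrist_force"])
lid("side"); i,p,d=lid("scene"); save("pics/s10.png",p,1.5)
X=px(i,d); hsv=cv2.cvtColor(p,cv2.COLOR_RGB2HSV); H,S=hsv[...,0].astype(int),hsv[...,1]
g=(H>50)&(H<80)&(S>120)&(np.hypot(X[...,0]-.5,X[...,1]-.345)<.03)&(X[...,2]<.09); print("button z",np.percentile(X[g][:,2],[50,90]).round(4),g.sum())
E
```

```text
23.7333 [0.50095664 0.34849416 0.17248955] [1.46788888 0.19950677 0.80238663]
side lid n 354 guide [-0.0451 -0.0598] size [ 91.5 122. ] ang-guide 0.17
scene lid n 995 guide [-0.0455 -0.0607] size [ 90.3 118.7] ang-guide 0.13
button z [0.0608 0.064 ] 117
```

```bash
python3 - <<'E'
from h import *
z=np.load("scene0.npz"); i,p,d=grab("scene"); X0=px(i,z["d"]); X1=px(i,d)
for n,u,v in(("tub2",163,145),("mug",127,168),("jar",217,142),("shaker",311,278),("ram",302,193)):
    a=np.abs(p[v-12:v+12,u-12:u+12].astype(int)-z["p"][v-12:v+12,u-12:u+12]).mean(); print(n,"img diff",round(a,1),"depth diff mm",round(1000*float(np.median(abs(X1-X0)[v-12:v+12,u-12:u+12,2])),1))
print(bot.finish_job())
E
```

```text
tub2 img diff 6.2 depth diff mm 2.2
mug img diff 7.1 depth diff mm 2.0
jar img diff 8.2 depth diff mm 2.3
shaker img diff 6.6 depth diff mm 1.8
ram img diff 18.8 depth diff mm 2.1
the job is handed in; nothing more can be done
None
```

The orange tub is in the guide corner, and the green button on the grey box was then pressed to its stop and came up again. I handed the job in at about 24 s of the 58 s allowed.

**Tub:** I pushed it with open fingers onto the long rail, then along that rail onto the short rail. A last nudge re-seated it on the long rail. Each push ended with the tool stopped at 11–14 N. The final camera readings put its centre at about (-45, -60) mm in the guide, within 0.2° of parallel.

**Button:** Contact came after the tub was seated. It moved about 6 mm to a hard stop, with 21 N on the wrist. After I withdrew, its top read z ≈ 0.061 m, the same as before, and the arm was left about 15 cm above the pressing height.

**Bystanders:** Depth differences from the first picture were about 2 mm, which is noise. The ramekin's picture differed more (18.8 against 6–8), but its depth had not changed. I put that down to the arm's shadow but did not confirm it.

**What went wrong or disagreed:**
- The real fingertips sit about 3–5 cm behind the stated tool point. My first push passed above the tub without touching it; I found this in the pictures and repeated the push lower.
- The scene and side cameras disagreed by about 4 mm, so I used the average.
- The 12-picture limit was reached before I could view the last picture, so the final checks are numbers only.

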